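# Offer the cabinet door up to its jamb and hold the hinge lined up for the pin

## Task

Offer the small door up to the left of the jamb post, upright, so that its single hinge knuckle sits between the two knuckles on the post and the holes line up for the pin, and finish while still holding it there, steady and hanging free in the gripper, because I will tap the pin down with my mallet. Look at the pin first: if its lower end reaches down into the gap between the post's knuckles, draw it up out of the gap by its head. Ease the door in without ramming it into the post, and leave the other things on the bench where they are.

Things in the scene. Friction and masses are not known exactly. Their poses are not given: they have to be found in the camera images.
- jamb: Fixed pine jamb: a post 45 x 60 mm, top 158 mm above the bench, at the right end of a sill board 110 x 230 x 20 mm. Origin on the bench under the sill; x away from the robot at yaw 0, y left along the sill, z up. In mm here: sill x -45..65, y -110..120; post x -15..30, y -100..-40. On the post's front (x -15), left edge: a steel hinge leaf with two knuckles round a vertical axis at x -27, y -39.
- jamb_bore (a point): On the axis of the post's knuckle holes, mid-gap, 93 mm above the bench; axes of the jamb. Knuckles 20 mm outside, holes 11 mm; lower knuckle 58..78, upper 108..128, gap 78..108 mm above the bench. The barrel stands 2 mm ahead of the post's face.
- pin (a joint): Height in m of the hinge pin (steel, 8 mm thick, pointed below) in the post's upper knuckle: 0 = fully home, 0.066 = top stop. Its lower end is 58 mm + this above the bench, so from 0.050 up it is clear of the gap. It slides vertically with about 3 N of friction and stays where it is left.
- pin_head (a point): Middle of the pin's head, a steel knob 16 mm across and 16 mm tall on the knuckles' axis; 136 mm + the pin's value above the bench, at the start always above the post's top.
- door: Loose frame-and-panel door, 22 mm thick (x), 150 wide (y), 130 tall (z), 0.4 to 0.5 kg, standing on its lower edge. Origin: centre of its underside. Front is -x, with a wooden knob (19 mm deep, 20 mm across) near the left edge at z 55 mm and a hinge leaf at the right (-y) edge. Its top rail, 36 mm tall and flush on both faces, can be pinched from above across the 22 mm.
- door_bore (a point): Centre of the hole (11 mm) in the door's one knuckle, 20 mm outside, 26 mm tall: 65 mm above the underside, 12 mm ahead of the front face, 1 mm beyond the right edge (door x -23, y -76 mm); axes of the door. Lined up with the door parallel to the post, faces are flush, a 2 mm seam is left to the post and the underside is 28 mm above the bench, 8 mm above the sill.
- mallet: A bystander: wooden mallet, 110 x 248 x 70 mm, lying at the left.
- mug: A bystander: mug 90 mm tall, 81 mm across, origin at the centre of its underside.
- screw_jar: A bystander: glass jar of screws, 63 mm across, 85 mm tall, origin at the centre of its underside.
- combo_square: A bystander: combination square lying flat, 83 x 250 x 19 mm.

How it is judged (in metres and radians):
On the way:
1. the door is lifted clear of the bench in the gripper (height (world z) of door above 0.015 m and contact force between the fingers and door above 3 N), for 0.2 s.
At the end, for the whole second after the job is handed in: Gripper holds the door (over 5 N), still: hole axes within 3.5 mm sideways, knuckle within 3 mm of mid-gap, door upright within 0.07 rad; pin clear of the gap (0.047 or more); door bears on the jamb with under 3 N, less than its weight; mallet, mug, jar, square within 30 mm of their start (horizontal distance between door_bore and jamb_bore below 0.0035 m and z of door_bore in the frame of jamb_bore between -0.003 and 0.003 m and angle between the z axis of door and the z axis of jamb, either way round below 0.07 rad and value of joint pin above 0.047 m and contact force between the fingers and door above 5 N and contact force between door and jamb below 3 N and linear speed of door below 0.02 m/s and distance of each of mallet, mug, screw_jar, combo_square from where it was at the start of the episode below 0.03 m); the arm keeps its last pose, push and grip.
It fails at once if the door is rammed against the jamb (over 25 N) (contact force between door and jamb above 25 N).
It fails at once if the mug or the jar is knocked over (angle between any of mug, screw_jar's own z axis and vertical above 0.5 rad).
It also fails if it takes over 51 s, if anything falls off the work surface, if the arm or the gripper's body presses on something with over 40 N, if the wrist force passes 120 N, or if a joint passes its speed limit or range.

## Robot

A 7-joint arm with a two-finger parallel gripper is mounted at the origin on a cart in front of the work surface, level with it; the furniture and walls round the work are solid. World frame = base frame: x ahead of the robot, y to its left, z up, the work surface at z = 0. Lengths are in m, angles in degrees, forces in N, time in s.
With the tool pointing down it reaches from about 0.425 to 1.025 m from the base axis. Payload 3.6 kg.
Tool frame: the origin (TCP) lies on the front face of the gripper's body, between the roots of the fingers; the fingertips stand 73 mm ahead of it and the grasp point (between the pads) lies 54 mm ahead of it (finger_overhang is the z of the fingertips in the tool frame, in m); z points along the fingers, x is the direction in which the jaws open and shut, and the axes are right-handed (so a half turn about z gives the same grasp; the last joint's range is limited). The gripper opens to 85 mm and grips with 20 to 120 N. Pads are 22 mm wide; open, the fingers measure 114 mm over their backs; the gripper's body (76 mm by 85 mm) begins 54 mm behind the grasp point. The pads swing forward as they close: fully open they stand 13 mm farther back than shut.
Start: joints at [58.528, 33.873, 2.773, 92.16, -1.908, 54.013, -1.931], TCP at [0.319, -0.651, 0.304] pointing down, gripper open.
Joint ranges: [-153.93, 153.93], [-27.13, 128.08], [-72.61, 78.16], [10.71, 143.7], [-87.88, 267.88], [4.46, 118.87], [-176.78, 176.78]. Speed limits (degrees/s): [147.25, 147.25, 180, 180, 180, 180, 180].

## Interface

Orientations are given as [roll, pitch, yaw] about the fixed x, y, z axes, in that order (R = Rz(yaw) Ry(pitch) Rx(roll)).
In Python, from station import * gives the robot as it stands.
- The arm moves only by the tool arm_command, never from a script. Its argument "series" is a list of rows, each a list of 6 numbers: the shift along the tool's x, y, z in m, then the turn, a rotation vector about the tool's x, y, z in rad. A call has 1 to 20 rows; each row is the pose to reach, as a shift and turn from the pose commanded when the call began, along the tool's axes at that moment; what a row does not reach only later rows make up. A row lasts 1/10 s, in which the tool goes at most 50 mm and 8.59 degrees, less where a joint would pass 70% of its speed; a pose out of reach is approached as far as the arm can. A call with a gripper value outside its range is refused whole. "fingers" is the opening, from 0 (shut) to 1 (fully open), set as the call begins (left out, the last holds). The fingers move at their own pace and stop on an object; "newtons" is the grip in N (left out, the last holds). Time passes only in rows, so rows that repeat a pose let the fingers close. It gives the time, the measured TCP pose, the force and the opening at its end, in the units of the state.
- read_state(): the state, without advancing time (a new reading comes with each control period).
- grab_frame(name): name is "scene" or "top" or "wrist"; returns a dict with "color" (384x512x3 uint8, blue, green, red), "camera_matrix" (3x3 intrinsics, pixels), "xyz" and "orientation" of the camera in the world; the wrist camera has in their place "mount" (4x4, takes a point from camera to tool coordinates, whose origin is the TCP and whose axes are the tool frame's). Camera axes: x right, y down, z forward; pixel columns grow to the right and rows downward; lengths in m; the calibration is good to about 2 mm. A picture is of the moment at which its call begins: read the wrist's pose just before it. There is no depth.
- hand_in(): hands the job in, once; it reports no verdict.
The state is a dict: "clock": time; "joints": joint angles; "dq": joint speeds; "effort": joint torques, N m; "eef_pos": TCP position; "tcp_rot": TCP orientation; "force": force on the tool from outside, world axes, zero at the start; "ft_torque": the same for the moment, N m; "opening": finger opening in m.
Only numpy, scipy, OpenCV 4.12 (cv2) and the standard library are available. Lean on these libraries where they do the work, as an engineer would, in place of code of your own. Each camera call takes 0.05 s, during which the arm holds its last target. There are 200 camera calls.

## Working session

There is one attempt and no reset: what is moved stays moved. The work goes in short steps, Python scripts to look and compute and a tool call to move; the robot and the scene stay as the last step left them, time stands still between calls to the robot, and variables do not carry over. Pictures are saved under pics/ and viewed, about 8 in all and at most 12, crops included, and the job is handed in when it is done.

Besides the shell and the picture viewer there is one more tool, called in YAML: its name, and indented under it one key for each argument. arm_command: Moves the arm, as the interface text tells. Its arguments: {"type":"object","properties":{"series":{"type":"array"},"fingers":{"type":"number"},"newtons":{"type":"number"}},"required":["series"]}

```bash
mkdir -p pics
cat > h.py <<'E'
from station import *
import numpy as np, cv2
from scipy.spatial.transform import Rotation as R
E
python3 - <<'E'
from h import *
s=read_state(); print({k:np.round(s[k],4).tolist() for k in s})
for n in ("scene","top"):
    f=grab_frame(n); cv2.imwrite(f"pics/{n}0.png",f["color"]); print(n,f["camera_matrix"],f["xyz"],f["orientation"])
a=[cv2.imread(f"pics/{n}0.png") for n in ("scene","top")]
E
ls
```

```text
{'clock': 0.0, 'joints': [58.5272, 33.9259, 2.7648, 92.237, -1.9069, 54.0101, -1.9302], 'dq': [0.0385, -0.0707, 0.0927, -0.0014, -0.0425, -0.0698, -0.0571], 'effort': [0.0008, -54.8701, 1.5468, -19.8128, 0.0094, 0.0089, -0.0], 'eef_pos': [0.3189, -0.6504, 0.3027], 'tcp_rot': [179.9934, 0.1268, -63.8764], 'force': [-0.327, -1.0757, 0.038], 'ft_torque': [-0.0514, -0.0463, -0.038], 'opening': 0.0853}
scene [[381.56512992   0.         253.65164942]
 [  0.         381.56512992 191.25057321]
 [  0.           0.           1.        ]] [-0.11773102  0.59788047  1.10150591] [-139.84945726    1.13853737 -129.46463923]
top [[372.39201222   0.         256.00330509]
 [  0.         372.39201222 188.02766003]
 [  0.           0.           1.        ]] [0.38014239 0.11963985 1.22672477] [-171.70045884   -1.74971505  -88.46819906]
h.py
pics
```

Run:
```python
import cv2
for n in ("scene","top"):
    cv2.imwrite(f"pics/{n}0b.png",cv2.resize(cv2.imread(f"pics/{n}0.png"),(800,600),interpolation=cv2.INTER_CUBIC))
```

```text
(no output)
```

View pics/scene0b.png

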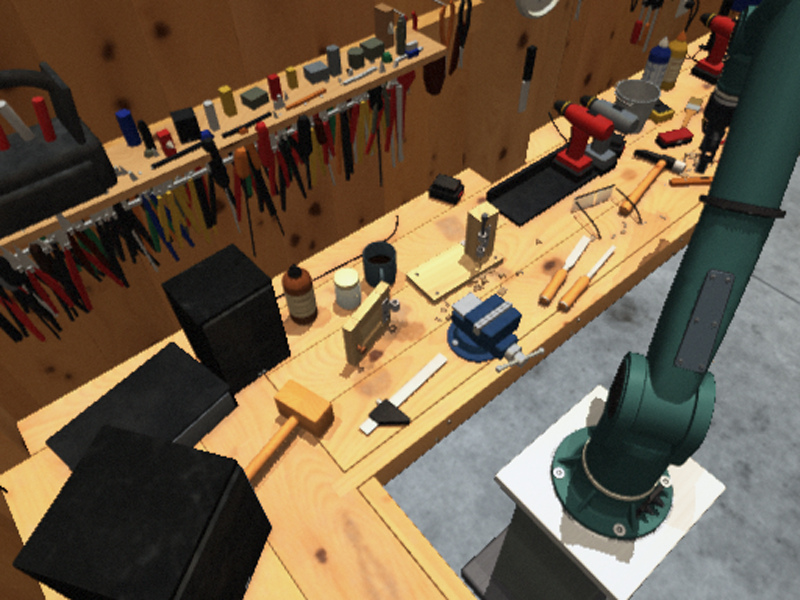

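View pics/top0b.png

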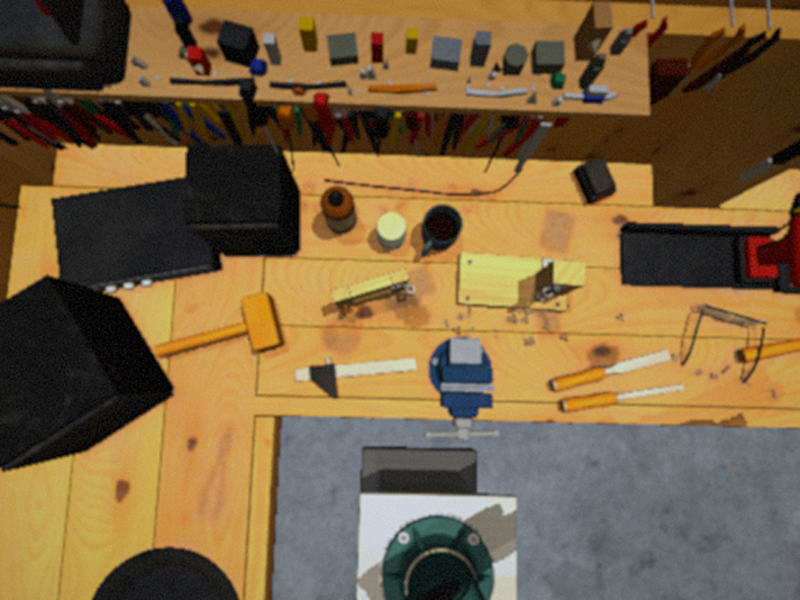

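```bash
cat >> h.py <<'E'
def ray(f,px,T=None):
    K=f["camera_matrix"]; d=np.linalg.solve(K,[px[0],px[1],1.])
    if "mount" in f:
        M=T@np.array(f["mount"]); return M[:3,3],M[:3,:3]@d
    return np.array(f["xyz"]),R.from_euler("xyz",f["orientation"],degrees=True).as_matrix()@d
def atz(f,px,z,T=None):
    o,d=ray(f,px,T); return o+d*(z-o[2])/d[2]
def tri(rs):
    A=0;b=0
    for o,d in rs:
        d=d/np.linalg.norm(d);P=np.eye(3)-np.outer(d,d);A=A+P;b=b+P@o
    p=np.linalg.solve(A,b); return p,[np.linalg.norm(np.cross(p-o,d/np.linalg.norm(d))) for o,d in rs]
def tcp(s=None):
    s=s or read_state(); T=np.eye(4);T[:3,:3]=R.from_euler("xyz",s["tcp_rot"],degrees=True).as_matrix();T[:3,3]=s["eef_pos"];return T
def proj(f,P,T=None):
    if "mount" in f: M=T@np.array(f["mount"])
    else:
        M=np.eye(4);M[:3,:3]=R.from_euler("xyz",f["orientation"],degrees=True).as_matrix();M[:3,3]=f["xyz"]
    p=np.linalg.inv(M)@np.append(P,1);p=f["camera_matrix"]@p[:3];return p[:2]/p[2]
E
python3 - <<'E'
from h import *
f=grab_frame("top");g=grab_frame("scene");k=1.5625
for n,px,z in [("silBL",(458,252),.02),("silFL",(457,305),.02),("silFR",(568,310),.02),("pBL",(553,262),.158),("pBR",(586,262),.158),("pFR",(585,288),.158),("dL",(332,293),.13),("dR",(408,271),.13),("mug",(442,225),.09),("jar",(391,230),.085)]:
    print(n,atz(f,np.array(px)/k,z).round(3))
print(g["color"].shape)
# scene+top enlarged crops
c=cv2.resize(f["color"][150:230,205:395],None,fx=4.2,fy=4.2,interpolation=cv2.INTER_CUBIC)
d=cv2.resize(g["color"][120:240,215:340],None,fx=4.5,fy=4.5,interpolation=cv2.INTER_CUBIC)
w=grab_frame("wrist");print(w["camera_matrix"],w["mount"])
cv2.imwrite("pics/tc.png",c);cv2.imwrite("pics/sc.png",d)
E
```

```text
silBL [ 0.651 -0.033  0.02 ]
silFL [ 0.537 -0.033  0.02 ]
silFR [ 0.534 -0.267  0.02 ]
pBL [ 0.607 -0.196  0.158]
pBR [ 0.609 -0.259  0.158]
pFR [ 0.559 -0.256  0.158]
dL [0.539 0.22  0.13 ]
dR [0.586 0.076 0.13 ]
mug [0.69  0.009 0.09 ]
jar [0.677 0.111 0.085]
(384, 512, 3)
[[336.25045099   0.         257.48981215]
 [  0.         336.25045099 187.30685427]
 [  0.           0.           1.        ]] [[ 9.99999656e-01 -8.01703203e-04  2.14230020e-04 -8.63766959e-04]
 [ 7.10530748e-04  9.60571561e-01  2.78031963e-01 -7.03776226e-02]
 [-4.28682379e-04 -2.78031715e-01  9.60571799e-01 -7.00360202e-02]
 [ 0.00000000e+00  0.00000000e+00  0.00000000e+00  1.00000000e+00]]
```

View pics/sc.png

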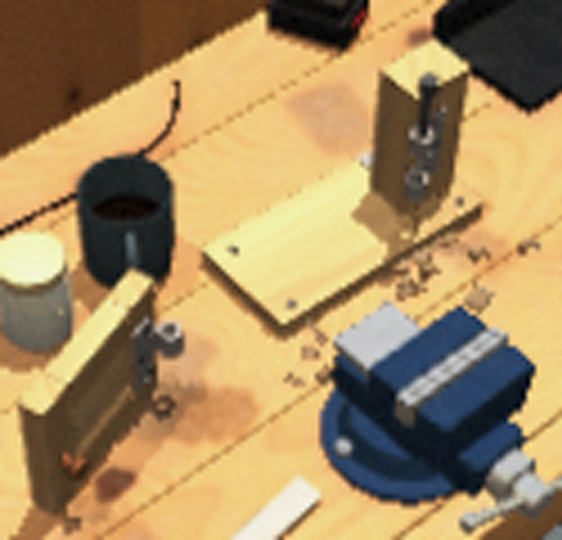

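View pics/tc.png

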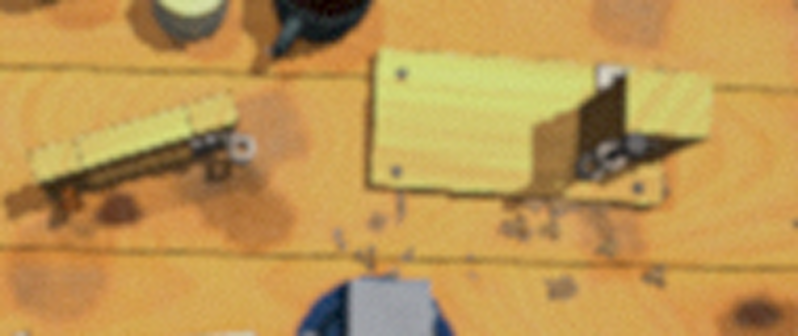

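Run:
```python
from h import *
f=grab_frame("top");g=grab_frame("scene")
S=lambda x,y:ray(g,(x/4.5+215,y/4.5+120)); Tp=lambda x,y:(x/4.2+205,y/4.2+150)
print("head",tri([S(429,82),ray(f,Tp(637,145))]))
print("upper kn", tri([S(422,137),ray(f,Tp(612,155))]))
for n,p,z in [("doorbore",(241,147),.078),("sBL",(377,50),.02),("sFL",(370,186),.02),("sFR",(660,208),.02),("pBR",(712,77),.158),("pFR",(708,136),.158),("pBL",(627,71),.158),("pFL",(622,137),.158),("dBL",(33,152),.13),("dFL",(45,184),.13),("dBR",(235,96),.13),("dFR",(240,124),.13)]:
    print(n,atz(f,Tp(*p),z).round(4))
print("dBR",tri([S(135,270),ray(f,Tp(235,96))]),"bore",tri([S(172,332),ray(f,Tp(241,147))]))
```

```text
head (array([ 0.55434365, -0.19616922,  0.17810812]), [np.float64(0.0016923165483726783), np.float64(0.0016923165483724027)])
upper kn (array([ 0.55620579, -0.19711616,  0.11602643]), [np.float64(0.00099233750651575), np.float64(0.0009923375065156502)])
doorbore [0.5588 0.0694 0.078 ]
sBL [ 0.6488 -0.0389  0.02  ]
sFL [ 0.5402 -0.0347  0.02  ]
sFR [ 0.5299 -0.2628  0.02  ]
pBR [ 0.6066 -0.2573  0.158 ]
pFR [ 0.5645 -0.2536  0.158 ]
pBL [ 0.6089 -0.1971  0.158 ]
pFL [ 0.5618 -0.193   0.158 ]
dBL [0.5426 0.2187 0.13  ]
dFL [0.52   0.2093 0.13  ]
dBR [0.5874 0.0768 0.13  ]
dFR [0.5673 0.0728 0.13  ]
dBR (array([0.58974074, 0.07750745, 0.12264386]), [np.float64(0.001329920227082432), np.float64(0.0013299202270823222)]) bore (array([0.56004095, 0.06877582, 0.06905705]), [np.float64(0.00028516695208243546), np.float64(0.00028516695208246885)])
```

```bash
cat >> h.py <<'E'
def go(p,yaw,rp=(180,0)):
    T=tcp(); sh=T[:3,:3].T@(np.array(p)-T[:3,3])
    rv=(R.from_matrix(T[:3,:3]).inv()*R.from_euler("xyz",[*rp,yaw],degrees=True)).as_rotvec()
    print("shift",sh.round(4),"turn",rv.round(4))
E
python3 -c "
from h import *
go((.51,-.20,.32),87.6)"
```

```text
shift [-0.3208 -0.3699 -0.0163] turn [-7.0000e-04  3.0000e-04 -2.6438e+00]
```

arm_command:
  series:
    - [-0.016,-0.018,0,0,0,-0.13]
    - [-0.04,-0.045,-0.001,0,0,-0.27]
    - [-0.07,-0.08,-0.003,0,0,-0.41]
    - [-0.1,-0.115,-0.005,0,0,-0.55]
    - [-0.13,-0.15,-0.007,0,0,-0.69]
    - [-0.16,-0.185,-0.009,0,0,-0.83]
    - [-0.19,-0.22,-0.01,0,0,-0.97]
    - [-0.22,-0.255,-0.011,0,0,-1.11]
    - [-0.25,-0.29,-0.012,0,0,-1.25]
    - [-0.28,-0.32,-0.013,0,0,-1.39]
    - [-0.3,-0.345,-0.014,0,0,-1.53]
    - [-0.315,-0.36,-0.015,0,0,-1.67]
    - [-0.321,-0.37,-0.016,0,0,-1.81]
    - [-0.321,-0.37,-0.016,0,0,-1.95]
    - [-0.321,-0.37,-0.016,0,0,-2.09]
    - [-0.321,-0.37,-0.016,0,0,-2.23]
    - [-0.321,-0.37,-0.016,0,0,-2.37]
    - [-0.321,-0.37,-0.016,0,0,-2.51]
    - [-0.321,-0.37,-0.016,0,0,-2.6]
    - [-0.321,-0.37,-0.016,0,0,-2.644]
  fingers: 1

```text
clock: 2.35
eef_pos: [0.51, -0.2002, 0.32]
tcp_rot: [180.0, 0.0, 87.7]
force: [0.3, 0.0, 0.3]
opening: 0.0853
```

arm_command:
  series:
    - [0,0,0,0,0,0]
    - [0,0,0,0,0,0]

```text
clock: 2.55
eef_pos: [0.51, -0.2001, 0.3199]
tcp_rot: [180.0, 0.0, 87.5]
force: [-0.1, 0.2, -0.2]
opening: 0.0854
```

Run:
```python
from h import *
s=read_state();print(s["clock"],s["joints"],s["eef_pos"],s["tcp_rot"],s["dq"])
np.save("T1.npy",tcp(s));w=grab_frame("wrist");cv2.imwrite("pics/w1.png",w["color"])
cv2.imwrite("pics/w1b.png",cv2.resize(w["color"],(800,600),interpolation=cv2.INTER_CUBIC))
for P in ([.555,-.196,.178],[.555,-.196,.108]): print(proj(w,P,tcp(s))*1.5625)
```

```text
2.55 [ 46.97794496  24.36500205 -40.18353994 113.02109565  20.42796509
  49.73624453  83.39898766] [ 0.50999368 -0.20009365  0.31993906] [1.79999827e+02 8.68471055e-03 8.75283200e+01] [-0.30358425 -0.03551524  0.04296403  0.04263454  0.01630958  0.01135521
  0.09753763]
[414.74520779 409.41125472]
[412.0151645 349.6366091]
```

View pics/w1b.png

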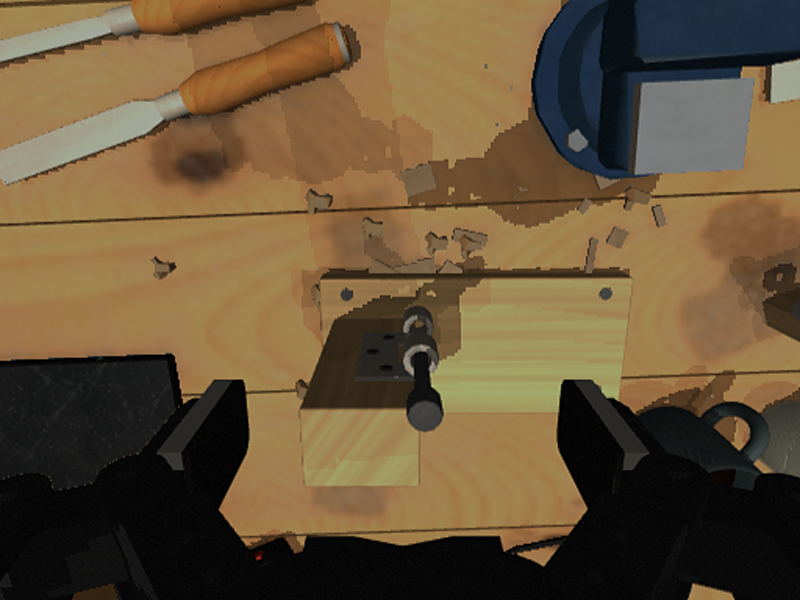

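Run:
```python
from h import *
w=grab_frame("wrist");T=np.load("T1.npy");k=1.5625
A=lambda x,y,z:atz(w,(x/k,y/k),z,T)
print("up",A(420,357,.128),"low",A(417,321,.078))
for z in (.178,.182,.186,.19,.194): print(z,A(424,417,z))
for n,p,z in [("sFL",(630,271),.02),("sFR",(321,272),.02),("sBL",(617,410),.02),("pFL",(418,407),.158),("pFR",(301,409),.158),("pBL",(420,485),.158),("pBR",(304,486),.158)]: print(n,A(*p,z).round(4))
```

```text
up [ 0.5511885  -0.19189977  0.128     ] low [ 0.54819273 -0.19207593  0.078     ]
0.178 [ 0.55899407 -0.19196913  0.178     ]
0.182 [ 0.5567208 -0.1920534  0.182    ]
0.186 [ 0.55444753 -0.19213766  0.186     ]
0.19 [ 0.55217426 -0.19222193  0.19      ]
0.194 [ 0.549901  -0.1923062  0.194    ]
sFL [ 0.537  -0.0357  0.02  ]
sFR [ 0.528  -0.2595  0.02  ]
sBL [ 0.6493 -0.0372  0.02  ]
pFL [ 0.5647 -0.1943  0.158 ]
pFR [ 0.5633 -0.2518  0.158 ]
pBL [ 0.6094 -0.1949  0.158 ]
pBR [ 0.6074 -0.2546  0.158 ]
```

```bash
python3 -c "
from h import *
go((.5515,-.1925,.238),87.8)"
```

```text
shift [0.0092 0.0411 0.082 ] turn [ 0.0001  0.0002 -0.0041]
```

arm_command:
  series:
    - [0.005,0.02,0.01,0,0,0]
    - [0.009,0.041,0.02,0,0,0]
    - [0.009,0.041,0.04,0,0,0]
    - [0.009,0.041,0.06,0,0,0]
    - [0.009,0.041,0.075,0,0,0]
    - [0.009,0.041,0.082,0,0,0]
    - [0.009,0.041,0.082,0,0,0]
    - [0.009,0.041,0.082,0,0,0]

```text
clock: 3.45
eef_pos: [0.5518, -0.1926, 0.2384]
tcp_rot: [179.9, 0.0, 87.6]
force: [0.4, 0.2, 0.5]
opening: 0.0855
```

arm_command:
  series:
    - [0,0,0,0,0,0]
    - [0,0,0,0,0,0]
    - [0,0,0,0,0,0]
    - [0,0,0,0,0,0]
    - [0,0,0,0,0,0]
    - [0,0,0,0,0,0]
    - [0,0,0,0,0,0]
    - [0,0,0,0,0,0]
    - [0,0,0,0,0,0]
    - [0,0,0,0,0,0]
  fingers: 0
  newtons: 30

```text
clock: 4.45
eef_pos: [0.5515, -0.1924, 0.238]
tcp_rot: [180.0, -0.0, 87.6]
force: [0.1, 1.5, 1.0]
opening: 0.0145
```

arm_command:
  series:
    - [0,0,-0.001,0,0,0]
    - [0,0,-0.003,0,0,0]
    - [0,0,-0.005,0,0,0]
    - [0,0,-0.007,0,0,0]
    - [0,0,-0.009,0,0,0]

```text
clock: 4.95
eef_pos: [0.5514, -0.1924, 0.247]
tcp_rot: [180.0, -0.0, 87.6]
force: [1.8, 0.8, -3.9]
opening: 0.0145
```

arm_command:
  series:
    - [0,0,-0.002,0,0,0]
    - [0,0,-0.004,0,0,0]
    - [0,0,-0.005,0,0,0]

```text
clock: 5.25
eef_pos: [0.5514, -0.1924, 0.2522]
tcp_rot: [180.0, -0.0, 87.6]
force: [0.9, 1.8, -3.4]
opening: 0.0148
```

Run:
```python
from h import *
s=read_state();print(s["clock"],s["eef_pos"],s["force"],s["opening"])
np.save("T2.npy",tcp(s));w=grab_frame("wrist");cv2.imwrite("pics/w2.png",w["color"])
cv2.imwrite("pics/w2b.png",cv2.resize(w["color"],(800,600),interpolation=cv2.INTER_CUBIC))
```

```text
5.25 [ 0.55141466 -0.1923964   0.25215879] [ 0.89157571  1.79606639 -3.40184463] 0.014823462114802068
```

View pics/w2b.png

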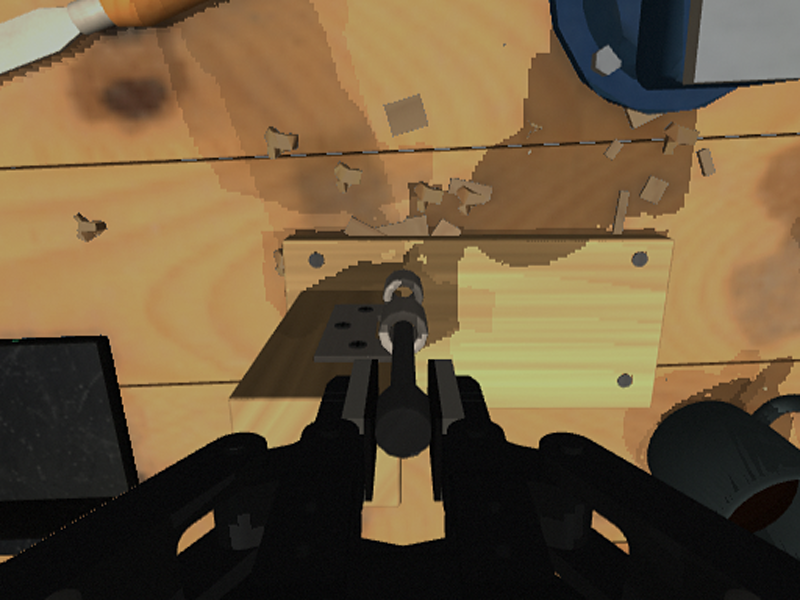

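Run:
```python
from h import *
w=grab_frame("wrist");T=np.load("T2.npy");k=1.5625
A=lambda x,y,z:atz(w,(x/k,y/k),z,T).round(4)
for z in (.186,.19,.195,.2,.205,.21): print(z,A(403,432,z))
print(A(402,325,.128),A(404,286,.078))
g=grab_frame("scene")["color"]; o=cv2.imread("pics/scene0.png")
cv2.imwrite("pics/cmp.png",cv2.resize(np.hstack([o[125:170,295:335],g[125:170,295:335]]),None,fx=9,fy=9,interpolation=cv2.INTER_CUBIC))
G=grab_frame("scene")
for v in (.046,.06): print(v,[(proj(G,[.5515,-.1925,z])-[295,125])*9 for z in (.128,.128+v,.144+v)])
```

```text
0.186 [ 0.562  -0.1921  0.186 ]
0.19 [ 0.5596 -0.192   0.19  ]
0.195 [ 0.5566 -0.1919  0.195 ]
0.2 [ 0.5536 -0.1918  0.2   ]
0.205 [ 0.5505 -0.1917  0.205 ]
0.21 [ 0.5475 -0.1916  0.21  ]
[ 0.5496 -0.1919  0.128 ] [ 0.5477 -0.1909  0.078 ]
0.046 [array([129.21802799, 218.82905553]), array([139.84514709, 134.38296751]), array([143.67118735, 103.98017172])]
0.06 [array([129.21802799, 218.82905553]), array([143.18914873, 107.81058659]), array([147.07624409,  76.92262974])]
```

View pics/cmp.png

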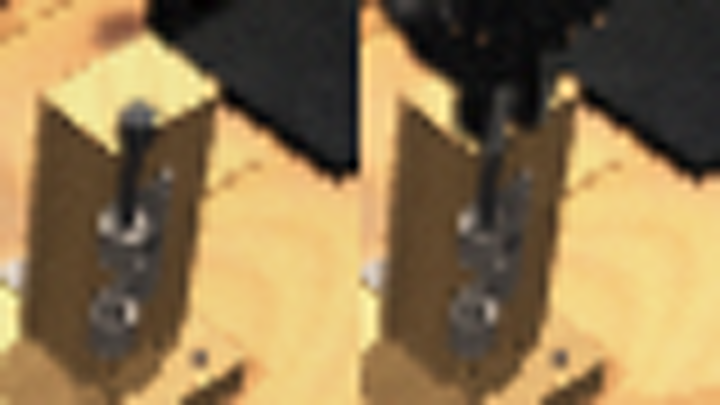

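arm_command:
  series:
    - [0,0,0,0,0,0]
    - [0,0,0,0,0,0]
    - [0,0,0,0,0,0]
    - [0,0,0,0,0,0]
    - [0,0,-0.02,0,0,0]
    - [0,0,-0.05,0,0,0]
    - [0,0,-0.068,0,0,0]
  fingers: 1

```text
clock: 6.15
eef_pos: [0.552, -0.1927, 0.3216]
tcp_rot: [179.9, 0.0, 87.6]
force: [0.9, 0.1, 0.1]
opening: 0.0852
```

```bash
python3 -c "
from h import *
go((.554,.155,.32),17.5)"
```

```text
shift [ 0.3474 -0.0125  0.0014] turn [ 1.8000e-03 -6.0000e-04  1.2236e+00]
```

arm_command:
  series:
    - [0.02,0,0,0,0,0.1]
    - [0.055,0,0,0,0,0.23]
    - [0.095,0,0,0,0,0.37]
    - [0.135,-0.003,0,0,0,0.51]
    - [0.175,-0.005,0,0,0,0.65]
    - [0.215,-0.007,0,0,0,0.79]
    - [0.255,-0.009,0,0,0,0.93]
    - [0.295,-0.011,0,0,0,1.07]
    - [0.33,-0.0125,0,0,0,1.18]
    - [0.347,-0.0125,0,0,0,1.224]
    - [0.347,-0.0125,0,0,0,1.224]
    - [0.347,-0.0125,0,0,0,1.224]

```text
clock: 7.35
eef_pos: [0.5533, 0.1539, 0.3197]
tcp_rot: [179.9, 0.0, 17.6]
force: [-0.5, -0.3, 0.1]
opening: 0.0851
```

Run:
```python
from h import *
s=read_state();print(s["clock"],s["joints"],s["eef_pos"],s["tcp_rot"],s["force"])
np.save("T3.npy",tcp(s));w=grab_frame("wrist")
cv2.imwrite("pics/w3b.png",cv2.resize(w["color"],(800,600),interpolation=cv2.INTER_CUBIC))
```

```text
7.35 [ -1.49847666  23.62930088 -24.78627769 110.27495243  12.96917719
  48.84852337 -15.50565959] [0.55332338 0.15389767 0.31973622] [1.79939067e+02 4.37035835e-02 1.75502723e+01] [-0.48305921 -0.31552054  0.08835276]
```

View pics/w3b.png

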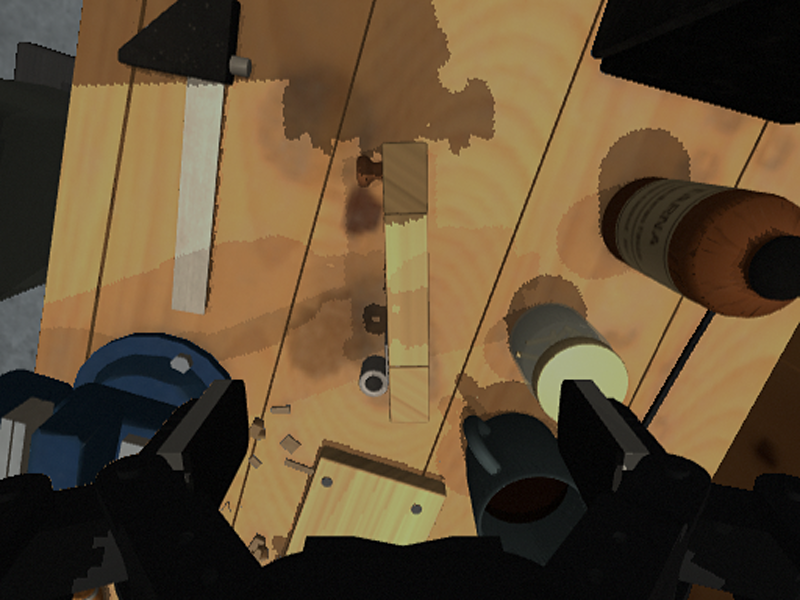

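Run:
```python
from h import *
w=grab_frame("wrist");T=np.load("T3.npy");k=1.5625
A=lambda x,y,z:atz(w,(x/k,y/k),z,T)
c=np.array([A(*p,.13) for p in [(384,142),(427,142),(390,421),(429,420)]]);print(c.round(4),c.mean(0))
v=(c[0]+c[1]-c[2]-c[3])/2;print("len",np.linalg.norm(v),"yaw",np.degrees(np.arctan2(-v[0],v[1])))
print("bore",A(373,382,.078))
f=grab_frame("top");Tp=lambda x,y:(x/4.2+205,y/4.2+150)
print(tri([ray(w,(409.5/k,420.5/k),T),ray(f,Tp(237.5,110))]), "left",tri([ray(w,(405.5/k,142/k),T),ray(f,Tp(39,168))]))
y=np.radians(17.5)
m=c.mean(0)
go((m[0],m[1],.169),17.5)
```

```text
[[0.5233 0.2183 0.13  ]
 [0.5428 0.2245 0.13  ]
 [0.5698 0.0771 0.13  ]
 [0.5903 0.0842 0.13  ]] [0.5565521  0.15101347 0.13      ]
len 0.14839707548911676 yaw 18.46111351390857
bore [0.55863866 0.07191139 0.078     ]
(array([0.58086722, 0.07432117, 0.11820534]), [np.float64(0.0013759150177096642), np.float64(0.0013759150177095935)]) left (array([0.53474793, 0.21916765, 0.09429613]), [np.float64(0.0025758097544929665), np.float64(0.0025758097544929665)])
shift [0.0026 0.0019 0.1506] turn [ 0.0011  0.001  -0.0031]
```

arm_command:
  series:
    - [0.0026,0.002,0.015,0,0,-0.013]
    - [0.0026,0.002,0.04,0,0,-0.013]
    - [0.0026,0.002,0.07,0,0,-0.013]
    - [0.0026,0.002,0.1,0,0,-0.013]
    - [0.0026,0.002,0.125,0,0,-0.013]
    - [0.0026,0.002,0.142,0,0,-0.013]
    - [0.0026,0.002,0.15,0,0,-0.013]
    - [0.0026,0.002,0.15,0,0,-0.013]
    - [0.0026,0.002,0.15,0,0,-0.013]

```text
clock: 8.4
eef_pos: [0.5569, 0.1533, 0.1701]
tcp_rot: [-180.0, -0.0, 18.2]
force: [-0.1, 0.5, 0.8]
opening: 0.0857
```

arm_command:
  series:
    - [0,0,0,0,0,0]
    - [0,0,0,0,0,0]
    - [0,0,0,0,0,0]
    - [0,0,0,0,0,0]
    - [0,0,0,0,0,0]
    - [0,0,0,0,0,0]
    - [0,0,0,0,0,0]
    - [0,0,0,0,0,0]
    - [0,0,0,0,0,0]
    - [0,0,0,0,0,0]
  fingers: 0
  newtons: 70

```text
clock: 9.4
eef_pos: [0.5565, 0.1536, 0.1704]
tcp_rot: [180.0, -0.0, 18.2]
force: [-0.8, -1.4, 6.0]
opening: 0.0213
```

arm_command:
  series:
    - [0,0,-0.002,0,0,0]
    - [0,0,-0.006,0,0,0]
    - [0,0,-0.012,0,0,0]
    - [0,0,-0.02,0,0,0]
    - [0,0,-0.03,0,0,0]
    - [0,0,-0.04,0,0,0]
    - [0,0,-0.05,0,0,0]
    - [0,0,-0.058,0,0,0]
    - [0,0,-0.063,0,0,0]
    - [0,0,-0.065,0,0,0]
    - [0,0,-0.065,0,0,0]

```text
clock: 10.5
eef_pos: [0.5565, 0.1534, 0.2351]
tcp_rot: [180.0, -0.0, 18.2]
force: [0.4, -1.2, -5.2]
opening: 0.0211
```

```bash
python3 -c "
from h import *
s=read_state();print(s['eef_pos'],s['tcp_rot'],s['force'],s['ft_torque'])
go((.579,-.0647,.2354),-2.2)"
```

```text
[0.55645153 0.15344573 0.23508998] [ 1.79996258e+02 -1.07677049e-02  1.82190114e+01] [ 0.39945296 -1.15751661 -5.20086503] [ 0.04822704 -0.00929192 -0.04039709]
shift [-0.0468  0.2143 -0.0003] turn [ 0.000e+00 -2.000e-04  3.564e-01]
```

arm_command:
  series:
    - [-0.001,0.004,0,0,0,0.007]
    - [-0.003,0.012,0,0,0,0.02]
    - [-0.006,0.026,0,0,0,0.043]
    - [-0.01,0.044,0,0,0,0.073]
    - [-0.014,0.064,0,0,0,0.106]
    - [-0.018,0.084,0,0,0,0.14]
    - [-0.023,0.104,0,0,0,0.173]
    - [-0.027,0.124,0,0,0,0.206]
    - [-0.031,0.144,0,0,0,0.24]
    - [-0.036,0.164,0,0,0,0.273]
    - [-0.04,0.182,0,0,0,0.303]
    - [-0.043,0.197,0,0,0,0.328]
    - [-0.0455,0.207,0,0,0,0.345]
    - [-0.0465,0.2125,0,0,0,0.354]
    - [-0.047,0.2143,0,0,0,0.3564]
    - [-0.047,0.2143,0,0,0,0.3564]
    - [-0.047,0.2143,0,0,0,0.3564]

```text
clock: 12.2
eef_pos: [0.5788, -0.0635, 0.2349]
tcp_rot: [-180.0, 0.0, -2.1]
force: [-0.3, -0.7, -4.7]
opening: 0.0216
```

```bash
cat > look.py <<'E'
from h import *
import sys
n=sys.argv[1]
s=read_state();print(s["clock"],s["eef_pos"],s["tcp_rot"],s["force"])
np.save(f"T{n}.npy",tcp(s))
f=grab_frame("top");g=grab_frame("scene");w=grab_frame("wrist")
for a,b in (("t",f),("s",g),("w",w)): cv2.imwrite(f"pics/{a}{n}.png",b["color"])
z=lambda c,sz:cv2.resize(c,sz,interpolation=cv2.INTER_CUBIC)
a=z(g["color"][120:200,270:340],(420,480));b=z(f["color"][155:205,305:365],(380,317))
o=np.zeros((480,800,3),np.uint8);o[:,:420]=a;o[:317,420:]=b
cv2.imwrite(f"pics/look{n}.png",o)
cv2.imwrite(f"pics/wb{n}.png",z(w["color"],(800,600)))
E
python3 look.py 4; python3 -c "
from h import *
go((.579,-.0647,.1984),-2.2)"
```

```text
12.2 [ 0.57881785 -0.0635335   0.2349187 ] [-1.79955270e+02  3.89305877e-03 -2.09554377e+00] [-0.30620581 -0.73965127 -4.72315831]
shift [0.0002 0.0008 0.0365] turn [-0.0004  0.0001  0.0014]
```

View pics/look4.png

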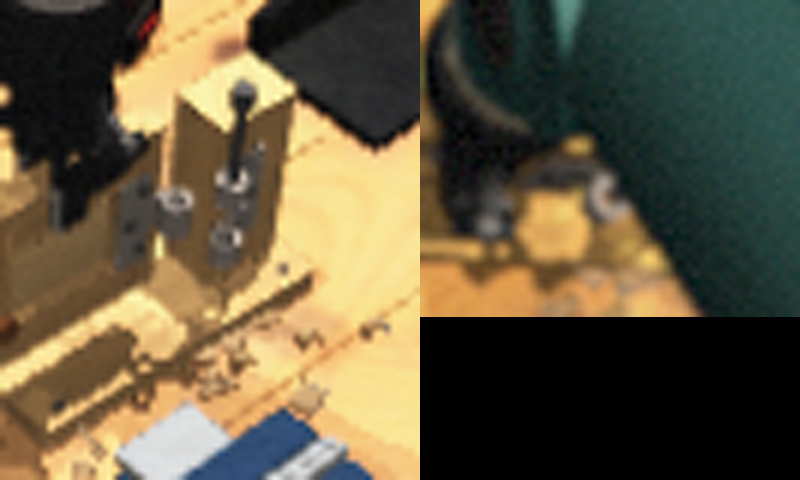

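Run:
```python
from h import *
g=grab_frame("scene");S=lambda x,y,z:atz(g,(x/6+270,y/6+120),z).round(4)
print("door",S(177,200,.1425),"up",S(232,182,.128),"low",S(226,238,.078),"head",S(243,88,.2035))
pr=lambda P:((proj(g,P)-[270,120])*6).round(1)
print(pr([.553,-.1409,.1425]),pr([.551,-.192,.128]),pr([.551,-.192,.078]),pr([.551,-.192,.2035]))
```

```text
door [ 0.5497 -0.1394  0.1425] up [ 0.5493 -0.1868  0.128 ] low [ 0.5501 -0.1886  0.078 ] head [ 0.5496 -0.1865  0.2035]
[174.9 195.9] [236.1 176.7] [228.8 234.8] [248.   82.7]
```

arm_command:
  series:
    - [0,0,0.003,0,0,0]
    - [0,0.001,0.009,0,0,0]
    - [0,0.004,0.017,0,0,0]
    - [0,0.008,0.025,0,0,0]
    - [0,0.013,0.031,0,0,0]
    - [0,0.019,0.035,0,0,0]
    - [0,0.023,0.0365,0,0,0]
    - [0,0.025,0.0365,0,0,0]
    - [0,0.025,0.0365,0,0,0]
    - [0,0.025,0.0365,0,0,0]
    - [0,0.025,0.0365,0,0,0]

```text
clock: 13.5
eef_pos: [0.5781, -0.0894, 0.1987]
tcp_rot: [-180.0, -0.0, -2.2]
force: [0.7, 0.1, -4.2]
opening: 0.0211
```

```bash
sed -i 's/^a=.*/a=z(g["color"][135:175,285:325],(600,600))/; s/^o=.*/o=a/' look.py; python3 look.py 5
```

```text
13.5 [ 0.57808596 -0.08935994  0.1987228 ] [-1.79986041e+02 -3.92235767e-02 -2.16965985e+00] [ 0.66209099  0.10750421 -4.21841565]
```

View pics/look5.png

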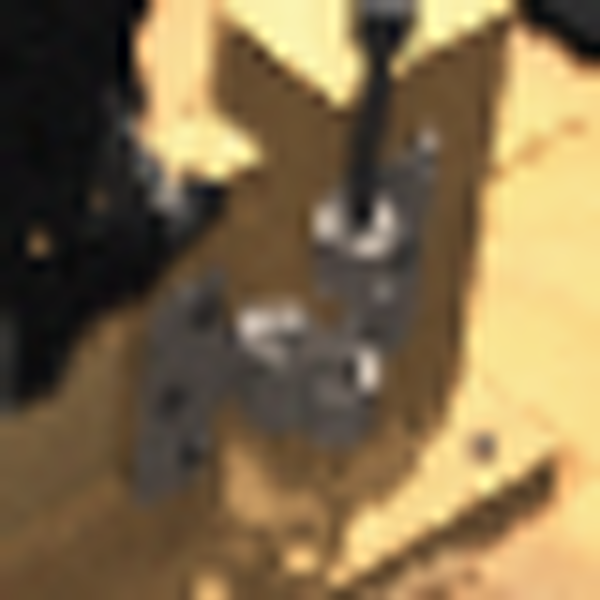

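Run:
```python
from h import *
g=grab_frame("scene");pr=lambda P:(proj(g,P)-[285,135])*15
b=np.array([.551,-.192,.106]);p0=pr(b)
for n,d in (("x",(1,0,0)),("y",(0,1,0)),("z",(0,0,1))): print(n,((pr(b+.01*np.array(d))-p0)/10).round(2),"px/mm")
# current door bore by model
s=read_state();T=tcp(s);c=(T@[-.023,.0783,.1054-.013,1])[:3];print(c,pr(c).round(1))
for z in (.128,.078,.2035): print(z,pr([.551,-.192,z]).round(1))
S=lambda x,y,z:atz(g,(x/15+285,y/15+135),z).round(4)
print("door",S(275,333,.106),"up",S(357,226,.128),"low",S(340,370,.078))
```

```text
x [-2.86 -2.15] px/mm
y [-2.9   1.85] px/mm
z [ 0.37 -2.93] px/mm
[ 0.55201446 -0.16687075  0.10612274] [281.2 325.7]
0.128 [365.4 216.7]
0.078 [347.1 361.9]
0.2035 [394.9 -18.2]
door [ 0.5513 -0.1641  0.106 ] up [ 0.55   -0.1882  0.128 ] low [ 0.5501 -0.1886  0.078 ]
```

arm_command:
  series:
    - [0,0.001,0,0,0,0]
    - [0,0.0025,0,0,0,0]
    - [0,0.004,0,0,0,0]
    - [0,0.0055,0,0,0,0]
    - [0,0.007,0,0,0,0]
    - [0,0.0085,0,0,0,0]
    - [0,0.01,0,0,0,0]
    - [0,0.0115,0,0,0,0]
    - [0,0.013,0,0,0,0]
    - [0,0.0145,0,0,0,0]
    - [0,0.016,0,0,0,0]
    - [0,0.0175,0,0,0,0]
    - [0,0.019,0,0,0,0]
    - [0,0.02,0,0,0,0]
    - [0,0.0205,0,0,0,0]
    - [0,0.0205,0,0,0,0]

```text
clock: 15.3
eef_pos: [0.5772, -0.1102, 0.1984]
tcp_rot: [-180.0, -0.0, -2.2]
force: [-0.2, -0.0, -5.1]
opening: 0.0213
```

No contact. Last 4 mm, slower.

arm_command:
  series:
    - [0,0.0005,0,0,0,0]
    - [0,0.001,0,0,0,0]
    - [0,0.0015,0,0,0,0]
    - [0,0.002,0,0,0,0]
    - [0,0.0025,0,0,0,0]
    - [0,0.003,0,0,0,0]
    - [0,0.0035,0,0,0,0]
    - [0,0.0038,0,0,0,0]
    - [0,0.0038,0,0,0,0]
    - [0,0.0038,0,0,0,0]

```text
clock: 16.3
eef_pos: [0.5773, -0.1142, 0.1985]
tcp_rot: [180.0, -0.0, -2.2]
force: [2.0, 0.8, -5.3]
opening: 0.0208
```

```bash
python3 look.py 6
```

```text
16.3 [ 0.577284   -0.11417992  0.19849178] [ 1.79986867e+02 -4.65359741e-02 -2.18397268e+00] [ 2.01024684  0.84131824 -5.27040191]
```

View pics/look6.png

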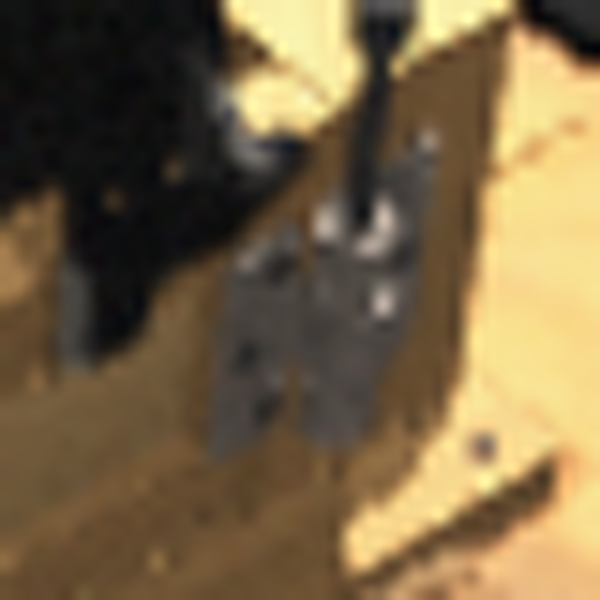

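arm_command:
  series:
    - [0,0,0,0,0,0]
    - [0,0,0,0,0,0]
    - [0,0,0,0,0,0]

```text
clock: 16.75
eef_pos: [0.5772, -0.1142, 0.1985]
tcp_rot: [180.0, -0.0, -2.2]
force: [2.2, -0.6, -5.2]
opening: 0.0214
```

arm_command:
  series:
    - [0,0.0005,0,0,0,0]
    - [0,0.001,0,0,0,0]
    - [0,0.001,0,0,0,0]

```text
clock: 17.05
eef_pos: [0.5772, -0.1146, 0.1985]
tcp_rot: [-180.0, -0.0, -2.2]
force: [2.5, 1.1, -4.5]
opening: 0.0207
```

arm_command:
  series:
    - [0,0.0003,0,0,0,0]
    - [0,0.0006,0,0,0,0]
    - [0,0.0006,0,0,0,0]

```text
clock: 17.35
eef_pos: [0.5772, -0.1148, 0.1985]
tcp_rot: [-179.9, -0.0, -2.2]
force: [2.4, 4.4, -3.8]
opening: 0.0215
```

View pics/wb6.png

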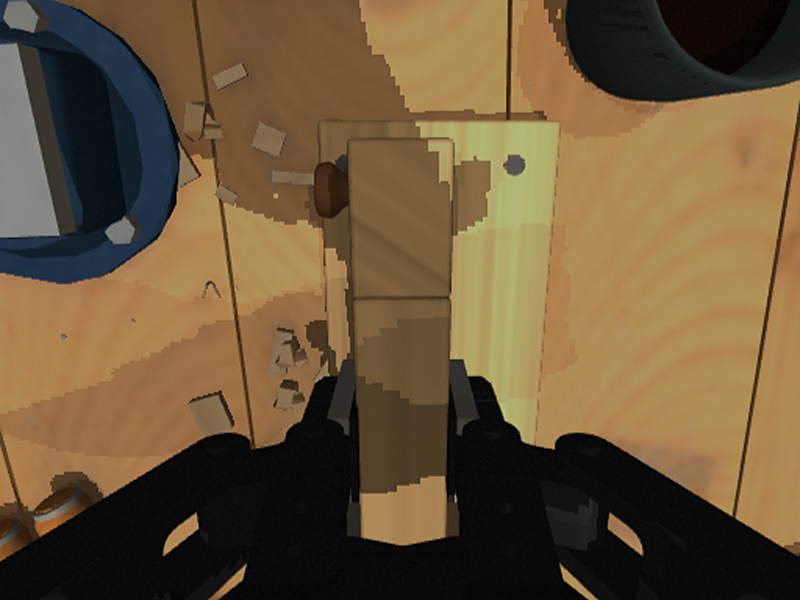

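arm_command:
  series:
    - [0,-0.0008,0,0,0,0]
    - [0,-0.0016,0,0,0,0]
    - [0.0005,-0.0016,0,0,0,0]
    - [0.001,-0.0016,0,0,0,0]
    - [0.001,-0.0016,0,0,0,0]

```text
clock: 17.85
eef_pos: [0.5775, -0.1145, 0.1983]
tcp_rot: [180.0, 0.1, -2.2]
force: [1.5, 0.9, -4.1]
opening: 0.0206
```

arm_command:
  series:
    - [0.0005,0,0,0,0,0]
    - [0.001,0,0,0,0,0]
    - [0.001,0,0,0,0,0]

```text
clock: 18.15
eef_pos: [0.5779, -0.1146, 0.198]
tcp_rot: [180.0, 0.1, -2.2]
force: [-0.0, -0.6, -3.6]
opening: 0.0211
```

arm_command:
  series:
    - [0.0005,0,0,0,0,0]
    - [0.001,0,0,0,0,0]
    - [0.001,0,0,0,0,0]

```text
clock: 18.45
eef_pos: [0.5796, -0.1142, 0.1982]
tcp_rot: [180.0, 0.1, -2.2]
force: [-0.1, 0.0, -4.0]
opening: 0.0213
```

arm_command:
  series:
    - [0.0005,0,0,0,0,0]
    - [0.001,0,0,0,0,0]
    - [0.001,0,0,0,0,0]

```text
clock: 18.75
eef_pos: [0.581, -0.1142, 0.1984]
tcp_rot: [180.0, -0.0, -2.2]
force: [-0.1, 0.4, -4.1]
opening: 0.021
```

arm_command:
  series:
    - [0.0005,0,0,0,0,0]
    - [0.001,0,0,0,0,0]
    - [0.001,0,0,0,0,0]

```text
clock: 19.05
eef_pos: [0.5821, -0.1142, 0.1984]
tcp_rot: [-180.0, -0.0, -2.2]
force: [1.2, -0.6, -3.7]
opening: 0.0211
```

arm_command:
  series:
    - [0.0003,0,0,0,0,0]
    - [0.0006,0,0,0,0,0]
    - [0.0006,0,0,0,0,0]
    - [0.0006,0,0,0,0,0]

```text
clock: 19.45
eef_pos: [0.5823, -0.1142, 0.1983]
tcp_rot: [180.0, 0.0, -2.2]
force: [-0.5, 0.3, -4.7]
opening: 0.0211
```

arm_command:
  series:
    - [0.0003,0,0,0,0,0]
    - [0.0006,0,0,0,0,0]
    - [0.0006,0,0,0,0,0]
    - [0.0006,0,0,0,0,0]

```text
clock: 19.85
eef_pos: [0.5826, -0.1142, 0.1983]
tcp_rot: [180.0, 0.1, -2.2]
force: [-2.2, 0.8, -3.5]
opening: 0.0212
```

arm_command:
  series:
    - [-0.0005,0,0,0,0,0]
    - [-0.0015,0,0,0,0,0]
    - [-0.0025,0,0,0,0,0]
    - [-0.0034,0,0,0,0,0]
    - [-0.0034,0,0,0,0,0]
    - [-0.0034,0,0,0,0,0]
    - [-0.0034,0,0,0,0,0]

```text
clock: 20.55
eef_pos: [0.5799, -0.1141, 0.1984]
tcp_rot: [180.0, -0.0, -2.2]
force: [-0.4, -0.2, -4.2]
opening: 0.021
```

arm_command:
  series:
    - [0,0.0005,0,0,0,0]
    - [0,0.001,0,0,0,0]
    - [0,0.001,0,0,0,0]
    - [0,0.001,0,0,0,0]

```text
clock: 20.95
eef_pos: [0.5798, -0.115, 0.1984]
tcp_rot: [-180.0, -0.0, -2.2]
force: [0.7, 0.1, -4.9]
opening: 0.0212
```

arm_command:
  series:
    - [0,0.0004,0,0,0,0]
    - [0,0.0008,0,0,0,0]
    - [0,0.0008,0,0,0,0]
    - [0,0.0008,0,0,0,0]

```text
clock: 21.35
eef_pos: [0.5798, -0.1156, 0.1984]
tcp_rot: [-180.0, -0.0, -2.2]
force: [1.2, 1.8, -4.3]
opening: 0.0212
```

arm_command:
  series:
    - [0,0.0003,0,0,0,0]
    - [0,0.0006,0,0,0,0]
    - [0,0.0006,0,0,0,0]
    - [0,0.0006,0,0,0,0]

```text
clock: 21.75
eef_pos: [0.5798, -0.1158, 0.1984]
tcp_rot: [-180.0, -0.0, -2.2]
force: [-0.4, 5.1, -3.2]
opening: 0.021
```

arm_command:
  series:
    - [0,-0.001,0,0,0,0]
    - [0,-0.002,0,0,0,0]
    - [0,-0.003,0,0,0,0]
    - [0,-0.003,0,0,0,0]
    - [0,-0.003,0,0,0,0]

```text
clock: 22.25
eef_pos: [0.5796, -0.1143, 0.1984]
tcp_rot: [180.0, 0.0, -2.3]
force: [-0.3, 0.1, -4.2]
opening: 0.0209
```

arm_command:
  series:
    - [0,0,-0.0005,0,0,0]
    - [0,0,-0.001,0,0,0]
    - [0,0,-0.0013,0,0,0]
    - [0,0,-0.0013,0,0,0]
    - [0,0,-0.0013,0,0,0]

```text
clock: 22.75
eef_pos: [0.5797, -0.1135, 0.1997]
tcp_rot: [-180.0, 0.0, -2.2]
force: [-0.4, 0.4, -4.3]
opening: 0.0209
```

arm_command:
  series:
    - [0,0,-0.0003,0,0,0]
    - [0,0,-0.0006,0,0,0]
    - [0,0,-0.0006,0,0,0]
    - [0,0,-0.0006,0,0,0]

```text
clock: 23.15
eef_pos: [0.5798, -0.1135, 0.2003]
tcp_rot: [180.0, 0.0, -2.2]
force: [-1.1, -0.1, -4.7]
opening: 0.0206
```

arm_command:
  series:
    - [0,0,-0.0003,0,0,0]
    - [0,0,-0.0006,0,0,0]
    - [0,0,-0.0006,0,0,0]
    - [0,0,-0.0006,0,0,0]

```text
clock: 23.55
eef_pos: [0.5797, -0.1136, 0.2006]
tcp_rot: [180.0, 0.0, -2.2]
force: [0.4, -0.5, -7.5]
opening: 0.0212
```

arm_command:
  series:
    - [0,0,-0.0003,0,0,0]
    - [0,0,-0.0006,0,0,0]
    - [0,0,-0.0006,0,0,0]
    - [0,0,-0.0006,0,0,0]

```text
clock: 23.95
eef_pos: [0.5796, -0.1138, 0.201]
tcp_rot: [180.0, 0.0, -2.2]
force: [1.7, -1.6, -12.7]
opening: 0.0209
```

arm_command:
  series:
    - [0,0,0.001,0,0,0]
    - [0,0,0.002,0,0,0]
    - [0,0,0.003,0,0,0]
    - [0,0,0.0031,0,0,0]
    - [0,0,0.0031,0,0,0]
    - [0,0,0.0031,0,0,0]
    - [0,0,0.0031,0,0,0]
    - [0,0,0.0031,0,0,0]
    - [0,0,0.0031,0,0,0]
    - [0,0,0.0031,0,0,0]

```text
clock: 24.95
eef_pos: [0.5798, -0.1135, 0.1984]
tcp_rot: [-180.0, 0.0, -2.2]
force: [-1.2, 0.3, -5.2]
opening: 0.0207
```

Run:
```python
from h import *
for i in range(4):
    s=read_state();print(np.round(s["eef_pos"],4),np.round(s["tcp_rot"],2),np.round(s["force"],1),s["opening"])
    grab_frame("scene")
a=grab_frame("scene")["color"].astype(int);o=cv2.imread("pics/scene0.png").astype(int)
G=grab_frame("scene")
for n,P in dict(head=[.554,-.191,.1955],jar=[.677,.111,.06],mug=[.69,.009,.06],mallet=[.49,.30,.05],sq=[.43,.12,.01]).items():
    u,v=proj(G,P).round().astype(int);print(n,(u,v),np.abs(a-o)[v-12:v+13,u-12:u+13].mean().round(1))
```

```text
[ 0.5798 -0.1135  0.1984] [-180.     0.    -2.2] [-1.2  0.3 -5.2] 0.02069865655896338
[ 0.5798 -0.1136  0.1984] [180.    0.   -2.2] [ 0.6  0.4 -4.4] 0.021069007469836445
[ 0.5798 -0.1135  0.1984] [-180.     0.    -2.2] [ 0.8  1.  -4.7] 0.02080271053576882
[ 0.5797 -0.1135  0.1984] [-180.     0.    -2.2] [-0.1  0.4 -3.3] 0.020993825007703887
head (np.int64(310), np.int64(135)) 29.9
jar (np.int64(224), np.int64(182)) 12.9
mug (np.int64(244), np.int64(167)) 7.3
mallet (np.int64(212), np.int64(246)) 19.1
sq (np.int64(266), np.int64(235)) 13.5
```

```bash
python3 -c "
from station import *
print(hand_in())"
```

```text
the job is handed in; nothing more can be done
None
```

I handed the job in with the door held upright at the post, its knuckle between the post's two knuckles and the pin drawn up clear. `hand_in()` reports no verdict.

- **Pin:** At the start it stood at about 0.046, so its lower end reached about 4 mm into the gap. I gripped the head and drew it up to about 0.060, with a pull of 3–4 N. After that I only saw it in the scene camera, where the head still stood raised.
- **Door:** I pinched it by the top rail at 70 N, lifted it, turned it parallel to the post and eased it in. On the way in the front of the door touched the post's knuckles at about 2 N, because my camera estimate was about 3 mm off in x.
- **Fit:** I found the clearances by light touches: both ways in x, and against the post on the right and the upper knuckle above. Then I set the door midway. The highest force in these touches was about 8 N above the door's weight, against the upper knuckle.
- **Last checks:** The tool was still at (0.5798, -0.1135, 0.1984) m, tilted under 0.1°. The wrist force was only the door's weight, about 4–5 N, plus up to about 1 N of sideways noise. The clock stood at about 25 s of the allowed 51 s.
- **What I could not confirm:**
    - The top camera was blocked by the arm, so the final alignment rests on the touches and on one scene picture. That picture was taken before the last shifts of 1–3 mm, and in it the three knuckles looked in line.
    - The before-and-after scene comparison around the mallet, mug, jar and square showed brightness changes that I put down to arm shadow. I did not check this by eye; the arm kept clear of all four throughout.

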